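# Latch the pump-bay cover of the slide stainer

## Task

The pump-bay cover on top of the slide stainer is standing slightly ajar on its spring. With a fingertip in the slot of each of its two quarter-turn fasteners, press the cover down flush and turn the fastener clockwise to its stop, so that both are locked and the cover stays shut by itself when you take the hand away. Touch only: pick nothing up, do not raise the cover, do not lean hard on the machine, and leave the bottles, rack and dish where they are.

Things in the scene. Friction and masses are not known exactly. Their poses are not given: they have to be found in the camera images.
- stainer: Slide stainer: fixed white bench machine, 300 mm deep (its x) by 460 mm wide (its y), flat deck 125 mm above the bench. Origin under its middle, on the bench; x to its rear, its front looks along -x to the robot, y to its left. Open wells with three bottles along its left side (y 155 to 227 mm), bottle tops 184 mm above the bench; slide rack and dropper stand on the rear and right of the deck.
- cover_front (a point): Middle of the front edge of the pump-bay cover, on its top face. The cover is a bare aluminium plate, 180 mm deep, 300 mm wide, 6 mm thick, let into the deck and hinged along its rear edge. Its frame: x to the rear, z out of the plate. Shut, its top is level with the deck, 125 mm above the bench.
- cover (a joint): Opening of the cover about its rear hinge, rad: 0 = fully shut, flush; grows as the front rises. A spring holds it ajar at about 0.06 (front edge 11 mm, fasteners 8 mm high). 1 to 2 N down at a fastener starts it, about 7 N holds it shut on a hard stop; let go unlatched it springs up again. Latched it stays below about 0.01. With one fastener locked it stays shut.
- latch_left_slot (a point): Left (the stainer's +y, 85 mm from its middle) fastener: flat metal rotor, 68 mm across, in a fixed black ring as high as itself (to 46 mm radius). Point: on its axis, at its top face, 8 mm above the cover plate. Frame turns with it: z up the axis, y along the slot. Finger slot across it 22 mm wide, 54 mm long (blunt round ends), 9 mm deep, closed floor. 45 mm behind the cover's front edge.
- latch_left (a joint): Turn of that fastener, rad: 0 = unlocked (slot parallel to the cover's front edge), grows clockwise seen from above to the stop at 1.571 = locked (slot at right angles to that edge, cam tongue under the frame). Starts at 0 to 0.35; friction 0.06 N m, no spring. If the cover is not pressed nearly flush the tongue strikes the frame and it jams at about 0.8; the last part draws the cover down.
- latch_right_slot (a point): Right (the stainer's -y, 85 mm from its middle) fastener: flat metal rotor, 68 mm across, in a fixed black ring as high as itself (to 46 mm radius). Point: on its axis, at its top face, 8 mm above the cover plate. Frame turns with it: z up the axis, y along the slot. Finger slot across it 22 mm wide, 54 mm long (blunt round ends), 9 mm deep, closed floor. 45 mm behind the cover's front edge.
- latch_right (a joint): Turn of that fastener, rad: 0 = unlocked (slot parallel to the cover's front edge), grows clockwise seen from above to the stop at 1.571 = locked (slot at right angles to that edge, cam tongue under the frame). Starts at 0 to 0.35; friction 0.06 N m, no spring. If the cover is not pressed nearly flush the tongue strikes the frame and it jams at about 0.8; the last part draws the cover down.
- reagent_1: Bystander: white plastic reagent bottle with a red cap, 56 mm diameter, 126 mm tall, loose in the front well of the stainer's left side. Origin at the centre of its underside.
- reagent_2: Bystander: white plastic reagent bottle with a red cap, 56 mm diameter, 126 mm tall, loose in the middle well of the stainer's left side. Origin at the centre of its underside.
- reagent_3: Bystander: white plastic reagent bottle with a red cap, 56 mm diameter, 126 mm tall, loose in the rear well of the stainer's left side. Origin at the centre of its underside.
- slide_rack: Bystander: loose steel rack of glass slides with a wire bail, 30 by 88 mm, 57 mm tall, on the rear deck of the stainer. Origin at the centre of its underside.
- dropper: Bystander: loose white dropper bottle, 32 mm diameter, 90 mm tall, on the rear right of the deck. Origin at the centre of its underside.
- petri_dish: Bystander: loose clear lidded dish, 93 mm diameter, 17 mm tall, on the bench before the stainer. Origin at the centre of its underside.
- wash_bottle: Bystander: loose clear wash bottle with a red cap and a bent spout, 68 mm diameter, 200 mm tall, on the bench to the left. Origin at the centre of its underside.

How it is judged:
By the outcome, as a careful person would: the job done as asked, in the order asked, and still so for the second after the job is handed in, with the robot touching nothing.
It also fails if it takes over 58 s, if anything falls off the work surface, if the arm or the gripper's body presses on something with over 40 N, if the wrist force passes 120 N, or if a joint passes its speed limit or range.

## Robot

A 6-joint arm with a two-finger parallel gripper is mounted at the origin on the work surface. World frame = base frame: x ahead of the robot, y to its left, z up, the work surface at z = 0. Lengths are in m, angles in rad, forces in N, time in s.
With the tool pointing down it reaches from about 0.25 to 0.725 m from the base axis. Payload 4 kg.
Tool frame: the origin (TCP) lies between the finger pads; the fingertips stand 19 mm ahead of it and the grasp point (between the pads) is the TCP; z points along the fingers, y is the line along which they close (so a half turn about z gives the same grasp; the last joint's range is limited). The gripper opens to 85 mm and grips with 20 to 120 N. Pads are 22 mm wide; open, the fingers measure 114 mm over their backs; the gripper's body (76 mm by 85 mm) begins 54 mm behind the grasp point. The pads swing forward as they close: fully open they stand 13 mm farther back than shut.
Start: joints at [-1.218, 0.241, 0.005, 1.335, 0, 1.571], TCP at [0.173, -0.469, 0.228] pointing down, gripper open.
Joint ranges: [-2.72, 2.72], [-1.05, 1.87], [-1.09, 1.28], [-1.99, 2.15], [-1.42, 1.44], [-3.14, 3.14]. Speed limits (rad/s): [2.79, 2.79, 3.14, 3.14, 3.14, 3.14].

## Interface

Orientations are given as a unit quaternion [x, y, z, w].
In Python, from workcell import r, vision gives the robot as it stands.
- The arm moves only by the shell command python3 -m crank 'ROWS' [FORCE]. ROWS is JSON, a list of rows, each a list of 3 entries, a list of its own where there are three numbers: the turn, a rotation vector about the tool's x, y, z in degrees, then the shift along the tool's x, y, z in cm, then the opening, from -1 (shut) to 1 (fully open), so that 0 is half open. In form: [[[ax, ay, az], [tx, ty, tz], hand], ...]. A call has 1 to 20 rows; each row shifts and turns the commanded pose from where the row before left it, along the tool's axes as they then stand; what a row does not reach is not made up. A row lasts 1/10 s, in which the tool goes at most 50 mm and 8.59 degrees, less where a joint would pass 70% of its speed; a pose out of reach is approached as far as the arm can. A call is refused whole if a number of a shift passes 5 or a number of a turn 8.59, either way. A call with a gripper value outside its range is refused whole. The fingers move at their own pace and stop on an object; FORCE is the grip in N (left out, the last holds). Time passes only in rows, so rows that do not move let the fingers close. It gives the time, the measured TCP pose, the force, the opening and the grip force at its end, in the units of the state.
- r.observe(): the state, without advancing time (a new reading comes with each control period).
- vision.camera(name): name is "scene" or "top" or "wrist"; returns a dict with "image" (420x560x3 uint8, blue, green, red), "fx", "fy", "cx", "cy" (pixels), "world_from_camera" (4x4, takes a point from camera to world coordinates). Camera axes: x right, y up, looking along -z (the intrinsics and any distortion apply to the point x, -y, -z); pixel columns grow to the right and rows downward; lengths in m; the calibration is good to about 2 mm. A picture is of the moment at which its call begins. There is no depth.
- r.hand_in(): hands the job in; it is judged then, once.
The state is a dict: "time": time; "joint_positions": joint angles; "qd": joint speeds; "effort": joint torques, N m; "tcp_pos": TCP position; "ee_rot": TCP orientation; "force": force on the tool from outside, world axes, zero at the start; "moment": the same for the moment, N m; "opening": opening from 0.0 (shut) to 1.0 (fully open); "grasp_force": force on a finger pad.
Only numpy, scipy, OpenCV 4.12 (cv2) and the standard library are available. Lean on these libraries where they do the work, as an engineer would, in place of code of your own. Each camera call takes 0.05 s, during which the arm holds its last target. There are 200 camera calls.

## Working session

There is one attempt and no reset: what is moved stays moved. The work goes in short steps, Python scripts to look and compute and a shell command to move; the robot and the scene stay as the last step left them, time stands still between calls to the robot, and variables do not carry over. Pictures are saved under pics/ and viewed, at most 10 in all, crops included, and the job is handed in when it is done.

```bash
mkdir -p pics; ls
python3 - <<'E'
from workcell import r, vision
import cv2,numpy as np
for n in("scene","top"):
    c=vision.camera(n); cv2.imwrite(f"pics/{n}0.png",c["image"]); print(n,c["fx"],c["fy"],c["cx"],c["cy"],[k for k in c]); print(np.round(c["world_from_camera"],4))
s=r.observe(); print(s)
E
```

```text
pics
scene 447.5842059082093 447.5842059082093 278.9414692500195 209.18793066704808 ['image', 'fx', 'fy', 'cx', 'cy', 'world_from_camera']
[[-0.8641 -0.2979  0.4057  0.9858]
 [ 0.5027 -0.4727  0.7237  0.8991]
 [-0.0239  0.8293  0.5583  0.667 ]
 [ 0.      0.      0.      1.    ]]
top 414.3605575726047 414.3605575726047 276.9934453450584 207.16883764169756 ['image', 'fx', 'fy', 'cx', 'cy', 'world_from_camera']
[[-0.0033  0.9984 -0.0564  0.5386]
 [-0.9999 -0.0025  0.0141  0.1716]
 [ 0.014   0.0564  0.9983  1.0827]
 [ 0.      0.      0.      1.    ]]
{'time': 0.1, 'joint_positions': array([-1.21800905e+00,  2.41325458e-01,  3.81749400e-03,  1.33519175e+00,
        1.02314557e-05,  1.57080303e+00]), 'qd': array([ 0.00077269, -0.00189272,  0.00293757,  0.00024864,  0.00069625,
       -0.0005234 ]), 'effort': array([ 1.05424610e-03, -3.73136473e+01,  2.53010488e+01,  1.08562427e-02,
        2.39929676e-05, -1.75645431e-05]), 'tcp_pos': array([ 0.17255662, -0.46865228,  0.22679225]), 'ee_rot': array([ 9.84483082e-01,  1.75476936e-01, -1.61970463e-04, -9.37824190e-04]), 'force': array([ 0.38494761, -0.88209413,  0.12657075]), 'moment': array([-0.03219341,  0.0050969 ,  0.00951742]), 'grasp_force': 0.0, 'opening': 1.0015717106250712}
```

View pics/top0.png

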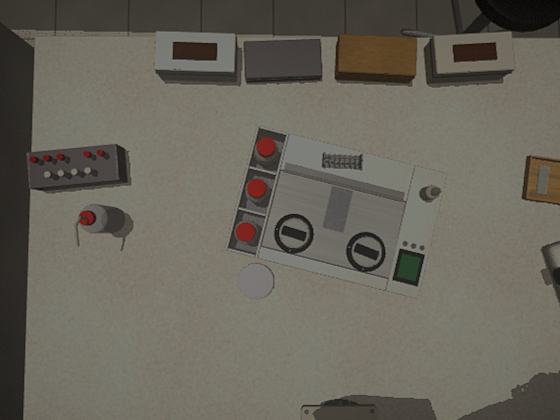

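View pics/scene0.png

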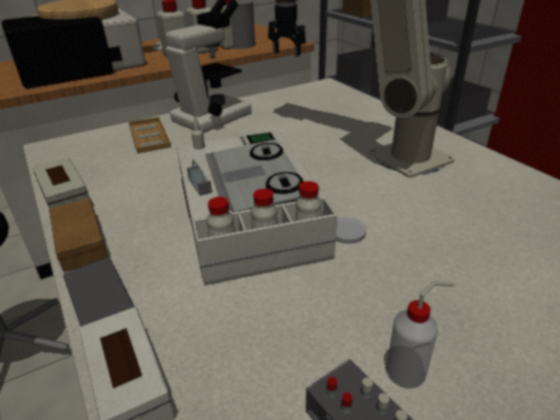

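The top view shows the ring fasteners at about (294,233) on the left and (366,251) on the right, each with a dark slot. The bottles are at x≈250 and the dish at (256,281). Next I'll measure the ring centres and slot directions.

```bash
cat > h.py <<'E'
import numpy as np,cv2
from workcell import r,vision
from scipy.spatial.transform import Rotation as R
def ray(c,u,v,z):
    T=c["world_from_camera"]; d=T[:3,:3]@np.array([(u-c["cx"])/c["fx"],-(v-c["cy"])/c["fy"],-1]); o=T[:3,3]
    return o+d*(z-o[2])/d[2]
E
python3 - <<'E'
from h import *
c=vision.camera("top"); im=c["image"]; g=cv2.cvtColor(im,cv2.COLOR_BGR2GRAY)
m=((g<60)&(im.max(2).astype(int)-im.min(2)<25)).astype(np.uint8)
P={}
for n,(u,v) in dict(L=(294,233),R=(366,251)).items():
    s=np.zeros_like(m); cv2.circle(s,(u,v),27,1,-1)
    cs,_=cv2.findContours(m*s,cv2.RETR_EXTERNAL,cv2.CHAIN_APPROX_NONE)
    k=max(cs,key=cv2.contourArea); e=cv2.fitEllipse(k); p=ray(c,*e[0],.141)
    ax=np.array(e[1])*(1.0827-.141)/c["fx"]
    print(n,np.round(e[0],1),"diam",ax.round(4),p.round(4)); P[n]=p
    s[:]=0; cv2.circle(s,tuple(int(round(x)) for x in e[0]),14,1,-1)
    ys,xs=np.nonzero((g<85)*s)
    W=np.array([ray(c,x,y,.138)[:2] for x,y in zip(xs,ys)])
    w,V=np.linalg.eigh(np.cov(W.T)); print(" slot centre",W.mean(0).round(4),"size",np.sqrt(12*w).round(3),"dir deg",np.degrees(np.arctan2(V[1,1],V[0,1])).round(1))
d=P["L"]-P["R"]; print("dist",np.linalg.norm(d),"stainer y dir deg",np.degrees(np.arctan2(d[1],d[0])))
cv2.imwrite("pics/crop.png",cv2.resize(im[115:305,220:450],None,fx=3,fy=3,interpolation=cv2.INTER_CUBIC))
E
```

```text
L [293.4 233.1] diam [0.0856 0.0879] [0.5327 0.1212 0.141 ]
 slot centre [0.5332 0.1208] size [0.022 0.057] dir deg 72.0
R [365.5 251.5] diam [0.0853 0.0885] [ 0.4905 -0.0422  0.141 ]
 slot centre [ 0.4913 -0.0432] size [0.024 0.059] dir deg 67.3
dist 0.16876006468579868 stainer y dir deg 75.53964549264649
```

View pics/crop.png

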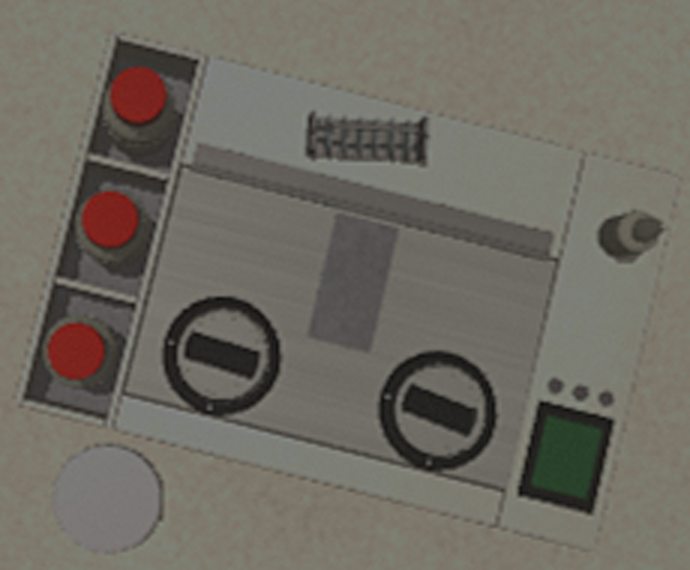

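The ring spacing is 169 mm against the 170 mm specified, and the slots measure 22×57 mm, so the fix is sound. The stainer's yaw is about -14.5°, with the left slot turned about 3.5° and the right about 8°.

A single finger is 14.5 × 22 mm, so it only fits with its width along the slot. I'll half open the hand, tilt it so the free finger stays clear, and do the right fastener first.

```bash
cat >> h.py <<'E'
C=dict(L=np.array([.5327,.1210]),R=np.array([.4907,-.0426]))
OFF=.0285; TIP=.019
def goal(side,phi,tilt,ztip):
    s={'L':1,'R':-1}[side]   # engaged finger: +y on L, -y on R
    f=np.radians(phi); x=np.array([np.cos(f),np.sin(f),0]); z=np.array([0,0,-1.]); 
    Rg=R.from_matrix(np.stack([x,np.cross(z,x),z],1))*R.from_euler('x',s*tilt,degrees=True)
    o=np.array([0,s*OFF,TIP]); return Rg,np.r_[C[side],ztip]-Rg.apply(o),o
def delta(side,phi,tilt,ztip):
    s=r.observe(); Rc=R.from_quat(s["ee_rot"]); Rg,p,o=goal(side,phi,tilt,ztip)
    print("goal",p.round(4),"now",s["tcp_pos"].round(4),"F",s["force"].round(1),"open",round(s["opening"],2))
    print("shift now-frame cm",(Rc.inv().apply(p-s["tcp_pos"])*100).round(2),"turn deg",np.degrees((Rc.inv()*Rg).as_rotvec()).round(1),"phi now",np.degrees(np.arctan2(*Rc.as_matrix()[1::-1,0])).round(1),"q",s["joint_positions"].round(2))
    print("tip now",(s["tcp_pos"]+Rc.apply(o)).round(4))
E
python3 -c "
from h import *
delta('R',247.3,12,.20)"
python3 -m crank '[[[0,0,-8.5],[0,0,-1],0],[[0,0,-8.5],[0,0,-1],0]]'
python3 -c "
from h import *
delta('R',247.3,12,.20)"
```

```text
goal [ 0.4686 -0.0334  0.2245] now [ 0.1726 -0.4688  0.2269] F [0.6 0.2 0.3] open 1.0
shift now-frame cm [ 42.82 -30.63   0.29] turn deg [ -6.1 -13.8 132.3] phi now 20.2 q [-1.22  0.24  0.    1.34 -0.    1.57]
tip now [ 0.1627 -0.442   0.208 ]
time: 0.35
tcp_pos: [0.1726, -0.4687, 0.2471]
ee_rot: [0.947, 0.322, -0.0, -0.001]
force: [-0.7, -0.7, -0.1]
opening: 0.695
grasp_force: 0.0
goal [ 0.4686 -0.0334  0.2245] now [ 0.1726 -0.4687  0.2471] F [-0.7 -0.7 -0.1] open 0.7
shift now-frame cm [ 50.   -16.45   2.32] turn deg [ -4.3 -15.6 149.6] phi now 37.6 q [-1.22  0.23  0.05  1.39  0.    1.27]
tip now [ 0.1552 -0.446   0.2282]
```

```bash
python3 -m crank '[[[0,0,0],[3.57,-1.17,0],0],[[0,0,0],[3.57,-1.17,0],0],[[0,0,0],[3.57,-1.17,0],0],[[0,0,0],[3.57,-1.17,0],0],[[0,0,0],[3.57,-1.17,0],0],[[0,0,0],[3.57,-1.17,0],0],[[0,0,0],[3.57,-1.17,0],0],[[0,0,0],[3.57,-1.17,0],0],[[0,0,0],[3.57,-1.17,0],0],[[0,0,0],[3.57,-1.17,0],0],[[0,0,0],[3.57,-1.17,0],0],[[0,0,0],[3.57,-1.17,0],0],[[0,0,0],[3.57,-1.17,0],0],[[0,0,0],[3.57,-1.17,0],0]]' >/dev/null
python3 -m crank '[[[0,0,-8.39],[0,0,0],0],[[0,0,-8.39],[0,0,0],0],[[0,0,-8.39],[0,0,0],0],[[0,0,-8.39],[0,0,0],0],[[0,0,-8.39],[0,0,0],0],[[0,0,-8.39],[0,0,0],0],[[0,0,-8.39],[0,0,0],0],[[0,0,-8.39],[0,0,0],0],[[0,0,-8.39],[0,0,0],0],[[0,0,-8.39],[0,0,0],0],[[0,0,-8.39],[0,0,0],0],[[0,0,-8.39],[0,0,0],0],[[0,0,-8.39],[0,0,0],0],[[0,0,-8.39],[0,0,0],0],[[0,0,-8.39],[0,0,0],0],[[0,0,-8.39],[0,0,0],0],[[0,0,-8.39],[0,0,0],0],[[0,0,-8.39],[0,0,0],0],[[0,0,-8.39],[0,0,0],0],[[0,0,-8.39],[0,0,0],0]]' >/dev/null
python3 -m crank '[[[0,0,-8.39],[0,0,0],0],[[0,0,-8.39],[0,0,0],0],[[0,0,-8.39],[0,0,0],0],[[0,0,-8.39],[0,0,0],0],[[0,0,-8.39],[0,0,0],0],[[-6,0,0],[0,0,0],0],[[-6,0,0],[0,0,0],0],[[0,0,0],[0,0,0],0]]'
python3 - <<'E'
from h import *
delta('R',247.3,12,.19)
cv2.imwrite("pics/w1.png",vision.camera("wrist")["image"])
E
```

```text
time: 4.55
tcp_pos: [0.4727, -0.0372, 0.2446]
ee_rot: [-0.548, 0.83, 0.089, -0.06]
force: [0.4, 0.2, -0.5]
opening: 0.496
grasp_force: 0.0
goal [ 0.4686 -0.0334  0.2145] now [ 0.4727 -0.0372  0.2446] F [ 0.4  0.2 -0.5] open 0.5
shift now-frame cm [-0.2  -0.13  3.05] turn deg [ 0.3 -0.  -0.4] phi now -113.1 q [-0.12  0.35  0.18  1.61  0.06 -1.29]
tip now [ 0.4946 -0.0466  0.22  ]
```

View pics/w1.png

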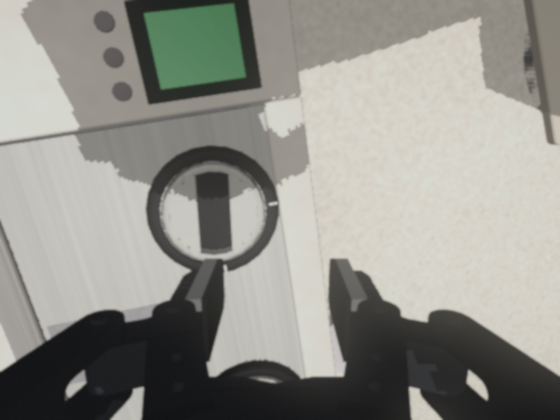

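The wrist view shows the right fastener at (213,208) with its slot nearly along the left finger, whose tip is at (213,265). The free finger at (345,265) is in front of the cover. I'll refine the fastener position from this view.

```bash
cat >> h.py <<'E'
def wristfix(u,v,z=.141,rad=85,zs=.139):
    c=vision.camera("wrist"); im=c["image"]; g=cv2.cvtColor(im,cv2.COLOR_BGR2GRAY)
    m=(g<90).astype(np.uint8); s=np.zeros_like(m); cv2.circle(s,(u,v),rad//3,1,-1)
    n,l,st,ce=cv2.connectedComponentsWithStats(m*s); k=1+np.argmax(st[1:,4]); ys,xs=np.nonzero(l==k)
    W=np.array([ray(c,x,y,zs)[:2] for x,y in zip(xs,ys)]); q=cv2.minAreaRect((W*1e4).astype(np.float32))
    w,V=np.linalg.eigh(np.cov(W.T)); print("slot",W.mean(0).round(4),"size",np.sqrt(12*w).round(4),"rect",(np.array(q[0])/1e4).round(4),(np.array(q[1])/1e4).round(4),"dir",np.degrees(np.arctan2(V[1,1],V[0,1])).round(1))
E
python3 - <<'E'
from h import *
wristfix(213,208,rad=135)
c=vision.camera("wrist"); g=cv2.cvtColor(c["image"],cv2.COLOR_BGR2GRAY)
# ring outer edge: first dark radius from outside, skipping the finger side
pts=[]
for a in np.radians(np.r_[120:420:3]):
    rr=np.arange(80,30,-.5); u=213+rr*np.cos(a); v=208+rr*np.sin(a)
    if v.max()>245: continue
    d=[g[int(round(y)),int(round(x))]<75 for x,y in zip(u,v)]
    if any(d): i=int(np.argmax(d)); pts.append(ray(c,u[i],v[i],.141)[:2])
P=np.array(pts); 
for _ in range(3):
    A=np.c_[2*P,np.ones(len(P))]; s=np.linalg.lstsq(A,(P**2).sum(1),rcond=None)[0]; R0=np.sqrt(s[2]+s[0]**2+s[1]**2)
    res=np.hypot(*(P-s[:2]).T)-R0; P=P[abs(res)<max(.001,2*res.std())]
print("ring",s[:2].round(4),"radius",R0.round(4),len(P))
E
```

```text
slot [ 0.4888 -0.0483] size [0.0203 0.0534] rect [ 0.489  -0.0471] [0.0543 0.0214] dir 68.0
ring [ 0.4886 -0.0483] radius 0.0425 68
```

```bash
sed -i 's/R=np.array(\[.4907,-.0426\])/R=np.array([.4900,-.0445])/' h.py; python3 -c "
from h import *
delta('R',248,12,.160)"
```

```text
goal [ 0.4678 -0.0355  0.1845] now [ 0.4715 -0.0365  0.2472] F [1.  0.  0.3] open 0.5
shift now-frame cm [ 0.06 -0.93  6.21] turn deg [-0.   0.2 -1. ] phi now -113.0 q [-0.12  0.34  0.18  1.6   0.06 -1.29]
tip now [ 0.4936 -0.0458  0.2227]
```

```bash
python3 -m crank '[[[0,0,-1],[0,-0.15,1.2],0],[[0,0,0],[0,-0.2,1.2],0],[[0,0,0],[0,-0.2,1.2],0],[[0,0,0],[0,-0.2,1.2],0],[[0,0,0],[0,-0.18,1.2],0],[[0,0,0],[0,0,0.2],0],[[0,0,0],[0,0,0],0],[[0,0,0],[0,0,0],0]]'
python3 - <<'E'
from h import *
delta('R',248,12,.160)
c=vision.camera("wrist"); cv2.imwrite("pics/w2.png",c["image"])
T=np.linalg.inv(c["world_from_camera"]); s=r.observe(); Rc=R.from_quat(s["ee_rot"])
for o in([0,-.0285,.019],[0,-.0285,.013],[0,-.02125,.019],[.011,-.0285,.019],[-.011,-.0285,.019]):
    p=T@np.r_[s["tcp_pos"]+Rc.apply(o),1]; print(o,c["cx"]-c["fx"]*p[0]/p[2],c["cy"]+c["fy"]*p[1]/p[2])
E
```

```text
time: 5.5
tcp_pos: [0.4686, -0.0349, 0.1854]
ee_rot: [-0.556, 0.825, 0.087, -0.057]
force: [1.0, 0.5, 0.4]
opening: 0.502
grasp_force: 0.0
goal [ 0.4678 -0.0355  0.1845] now [ 0.4686 -0.0349  0.1854] F [1.  0.5 0.4] open 0.5
shift now-frame cm [0.09 0.03 0.09] turn deg [-0.   0.2 -0. ] phi now -112.1 q [-0.11  0.37  0.05  1.45  0.06 -1.31]
tip now [ 0.4908 -0.0438  0.1609]
[0, -0.0285, 0.019] 213.46095061946968 259.60656895386876
[0, -0.0285, 0.013] 211.34870383221264 264.5948597345989
[0, -0.02125, 0.019] 228.83897978735115 259.58436457393077
[0.011, -0.0285, 0.019] 212.3995844004471 237.46786394245038
[-0.011, -0.0285, 0.019] 214.48836763243727 281.03713812607117
```

View pics/w2.png

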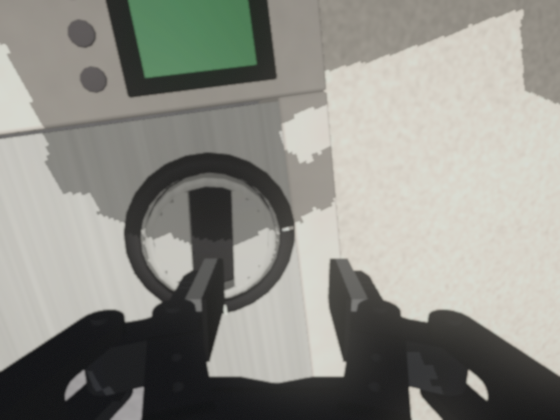

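The wrist view shows the slot centred at about (212,238), its far end at (212,187), and the left fingertip at (215,262) in line with it. I'll repeat the fix from here, and also use the scene camera as a third view.

```bash
cat >> h.py <<'E'
def ringfit(name,u0,v0,r0,r1,vmax=999,th=75,z=.141):
    c=vision.camera(name); g=cv2.cvtColor(c["image"],cv2.COLOR_BGR2GRAY); pts=[]
    for a in np.radians(np.arange(0,360,3)):
        rr=np.arange(r1,r0,-.5); u=u0+rr*np.cos(a); v=v0+rr*np.sin(a)
        if v.max()>vmax or v.min()<0: continue
        d=[g[int(round(y)),int(round(x))]<th for x,y in zip(u,v)]
        if any(d): i=int(np.argmax(d)); pts.append(ray(c,u[i],v[i],z)[:2])
    P=np.array(pts)
    for _ in range(4):
        A=np.c_[2*P,np.ones(len(P))]; s=np.linalg.lstsq(A,(P**2).sum(1),rcond=None)[0]; R0=np.sqrt(s[2]+s[0]**2+s[1]**2)
        res=np.hypot(*(P-s[:2]).T)-R0; P=P[abs(res)<max(.001,2*res.std())]
    print(name,"ring",s[:2].round(4),"radius",R0.round(4),len(P))
E
python3 - <<'E'
from h import *
c=vision.camera("wrist"); print(c["world_from_camera"].round(3))
for z in(.135,.141,.147): ringfit("wrist",210,232,60,100,275,z=z)
ringfit("scene",266,151,8,26,th=60); ringfit("scene",285,182,8,26,th=60)
cv2.imwrite("pics/s2.png",cv2.resize(vision.camera("scene")["image"][90:240,170:370],None,fx=4,fy=4,interpolation=cv2.INTER_CUBIC))
E
```

```text
[[-0.907 -0.413  0.086  0.471]
 [ 0.368 -0.873 -0.32  -0.108]
 [ 0.207 -0.258  0.944  0.328]
 [ 0.     0.     0.     1.   ]]
wrist ring [ 0.4891 -0.0464] radius 0.044 72
wrist ring [ 0.4885 -0.0483] radius 0.0427 71
wrist ring [ 0.4879 -0.0503] radius 0.0413 71
scene ring [ 0.4865 -0.0685] radius 0.0724 91
scene ring [0.5447 0.1427] radius 0.0573 83
```

View pics/s2.png

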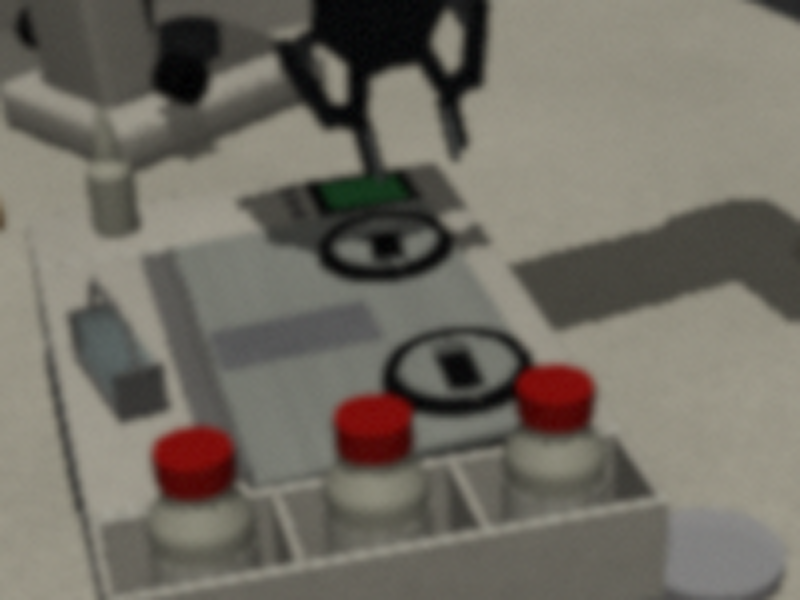

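Run:
```python
from h import *
c=vision.camera("scene"); g=cv2.cvtColor(c["image"],cv2.COLOR_BGR2GRAY)
for n,(u,v,w) in dict(R=(266.7,151.2,9),L=(284.8,182,11)).items():
    s=np.zeros_like(g); cv2.circle(s,(int(u),int(v)),w-2,1,-1); ys,xs=np.nonzero((g<70)*s)
    for z in(.133,.141): print(n,len(xs),xs.mean().round(1),ys.mean().round(1),ray(c,xs.mean(),ys.mean(),z)[:2].round(4))
    q=cv2.inRange(g,0,75); S=np.zeros_like(g); cv2.ellipse(S,(int(u),int(v)),(20,12),0,0,360,255,-1)
    k=max(cv2.findContours(q&S,cv2.RETR_EXTERNAL,cv2.CHAIN_APPROX_NONE)[0],key=cv2.contourArea); e=cv2.fitEllipse(k); print("  ring",np.round(e,1) if 0 else e, ray(c,*e[0],.141)[:2].round(4))
wristfix(212,235,rad=90)
```

```text
R 116 266.0 150.7 [ 0.4869 -0.052 ]
R 116 266.0 150.7 [ 0.4944 -0.0377]
  ring ((265.0576477050781, 149.46124267578125), (20.847625732421875, 36.97631072998047), 88.13335418701172) [ 0.493  -0.0454]
L 117 284.4 183.3 [0.5325 0.1198]
L 117 284.4 183.3 [0.5393 0.1314]
  ring ((284.37054443359375, 182.580322265625), (21.3312931060791, 38.55403137207031), 86.34337615966797) [0.5377 0.1288]
slot [ 0.4885 -0.0488] size [0.0206 0.0297] rect [ 0.4891 -0.0484] [0.0326 0.0214] dir 69.6
```

```bash
sed -i 's/\[.4900,-.0445\]/[.4900,-.0455]/; s/\[.5327,.1210\]/[.5327,.1195]/' h.py; python3 -m crank '[[[0,0,0],[0.19,0,0],0],[[0,0,0],[0,-0.1,0.49],0],[[0,0,0],[0,-0.1,0.49],0],[[0,0,0],[0,-0.1,0.49],0],[[0,0,0],[0,0,0],0]]'
for i in 1; do python3 -m crank '[[[0,0,0],[0,-0.06,0.29],0],[[0,0,0],[0,-0.06,0.29],0],[[0,0,0],[0,0,0],0]]'; done
python3 - <<'E'
from h import *
delta('R',248,12,.136)
im=vision.camera("wrist")["image"]; cv2.imwrite("pics/w3.png",im)
E
```

```text
time: 6.5
tcp_pos: [0.4668, -0.0364, 0.169]
ee_rot: [-0.556, 0.825, 0.088, -0.058]
force: [-0.8, 1.1, -0.6]
opening: 0.498
grasp_force: 0.0
time: 6.8
tcp_pos: [0.4672, -0.0365, 0.1637]
ee_rot: [-0.556, 0.825, 0.088, -0.057]
force: [-0.2, -0.5, 0.4]
opening: 0.502
grasp_force: 0.0
goal [ 0.4678 -0.0365  0.1605] now [ 0.4672 -0.0365  0.1637] F [-0.2 -0.5  0.4] open 0.5
shift now-frame cm [-0.01 -0.12  0.3 ] turn deg [ 0.   0.2 -0. ] phi now -112.1 q [-0.12  0.38  0.01  1.4   0.06 -1.31]
tip now [ 0.4894 -0.0454  0.1392]
```

View pics/w3.png

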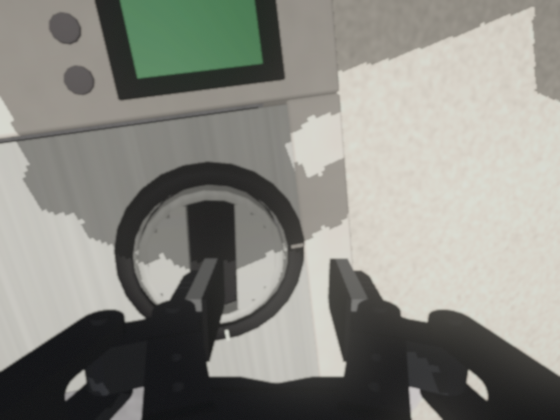

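The wrist view shows the finger directly over the slot, across its width. How far along the slot the tip sits is unclear, so I'll enlarge that part.

Run:
```python
from h import *
c=vision.camera("wrist"); im=c["image"][180:350,110:310]
im=np.clip((im/255.)**.45*255,0,255).astype(np.uint8)
im=cv2.resize(im,None,fx=3.5,fy=3.5,interpolation=cv2.INTER_CUBIC)
T=np.linalg.inv(c["world_from_camera"]); s=r.observe(); Rc=R.from_quat(s["ee_rot"])
def pj(w): p=T@np.r_[w,1]; return int((c["cx"]-c["fx"]*p[0]/p[2]-110)*3.5),int((c["cy"]+c["fy"]*p[1]/p[2]-180)*3.5)
for z,col in((.019,(0,0,255)),(.009,(0,255,0))):
    cv2.polylines(im,[np.array([pj(s["tcp_pos"]+Rc.apply([x,y,z])) for x,y in((-.011,-.0355),(.011,-.0355),(.011,-.0213),(-.011,-.0213))])],True,col,1)
cv2.circle(im,pj([*C['R'],.139]),5,(255,0,0),-1)
cv2.imwrite("pics/w3c.png",im)
```

```text
(no output)
```

View pics/w3c.png

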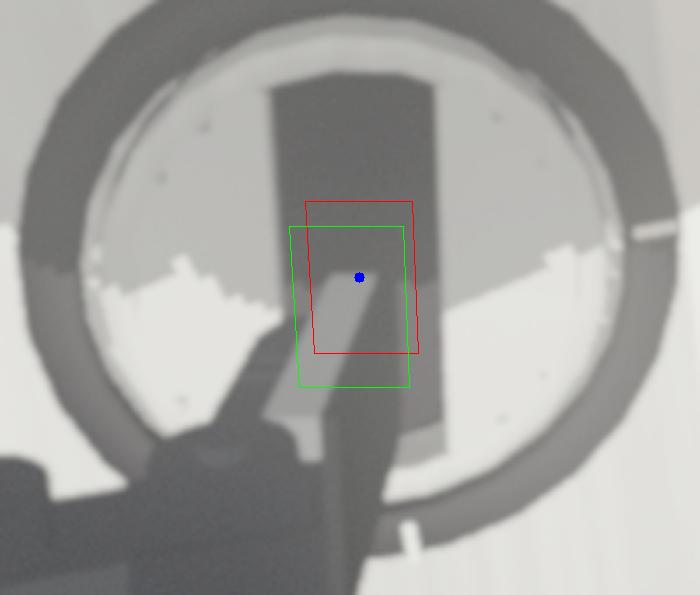

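The tip is about 8 mm thick, is in line with the slot, and lies within the slot's length. I'll lower until it touches.

```bash
for i in 1 2; do python3 -m crank '[[[0,0,0],[0,-0.06,0.29],0],[[0,0,0],[0,0,0],0]]' | egrep 'tcp|force: \['; done;  python3 -m crank '[[[0,0,0],[0,-0.06,0.29],0],[[0,0,0],[0,0,0],0]]'
```

```text
tcp_pos: [0.4673, -0.0365, 0.1608]
force: [-0.1, 0.2, 0.2]
tcp_pos: [0.4672, -0.0364, 0.1578]
force: [0.3, -0.2, -0.7]
time: 7.5
tcp_pos: [0.4672, -0.0364, 0.1548]
ee_rot: [-0.556, 0.825, 0.088, -0.057]
force: [0.4, 0.3, -0.2]
opening: 0.499
grasp_force: 0.0
```

```bash
for i in 1 2 3; do python3 -m crank '[[[0,0,0],[0,-0.04,0.2],0],[[0,0,0],[0,0,0],0]]' | egrep 'tcp|force: \['; done;  python3 -m crank '[[[0,0,0],[0,-0.04,0.2],0],[[0,0,0],[0,0,0],0]]'
```

```text
tcp_pos: [0.4672, -0.0364, 0.1529]
force: [-0.7, 0.9, -0.0]
tcp_pos: [0.4673, -0.0364, 0.1509]
force: [0.0, -0.6, -0.5]
tcp_pos: [0.4672, -0.0364, 0.1488]
force: [-0.2, 0.5, -0.2]
time: 8.3
tcp_pos: [0.4672, -0.0364, 0.1468]
ee_rot: [-0.556, 0.825, 0.088, -0.057]
force: [-0.0, -0.1, -0.2]
opening: 0.498
grasp_force: 0.0
```

```bash
for i in 1 2 3; do python3 -m crank '[[[0,0,0],[0,-0.04,0.2],0],[[0,0,0],[0,0,0],0]]' | egrep 'tcp|force: \['; done
python3 - <<'E'
from h import *
c=vision.camera("wrist"); im=c["image"][180:350,110:380]
im=np.clip((im/255.)**.45*255,0,255).astype(np.uint8)
cv2.imwrite("pics/w4c.png",cv2.resize(im,None,fx=2.9,fy=2.9,interpolation=cv2.INTER_CUBIC)); delta('R',248,12,.125)
E
```

```text
tcp_pos: [0.4672, -0.0364, 0.1448]
force: [-1.2, 0.2, 0.2]
tcp_pos: [0.4672, -0.0363, 0.1427]
force: [-0.4, 0.2, 0.1]
tcp_pos: [0.4671, -0.0363, 0.1407]
force: [-0.2, -0.4, 0.2]
goal [ 0.4678 -0.0365  0.1495] now [ 0.4672 -0.0363  0.1408] F [ 0.4  0.4 -0.4] open 0.5
shift now-frame cm [-0.01  0.12 -0.87] turn deg [ 0.   0.2 -0. ] phi now -112.1 q [-0.12  0.4  -0.03  1.34  0.06 -1.31]
tip now [ 0.4894 -0.0452  0.1163]
```

View pics/w4c.png

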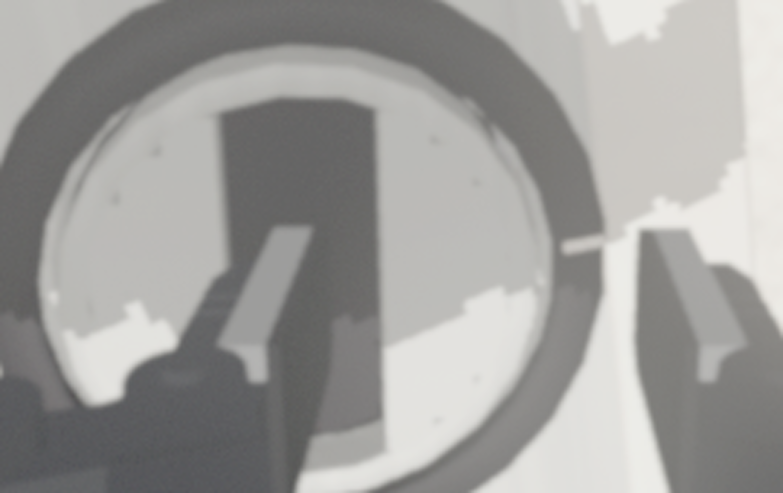

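The finger is now well centred in the slot: the tip edge is at (293,227) in the crop, and the slot spans 220–380. I'll keep lowering.

```bash
for i in 1 2 3 4 5; do python3 -m crank '[[[0,0,0],[0,-0.04,0.2],0],[[0,0,0],[0,0,0],0]]' | egrep 'tcp|force: \['|tr '\n' ' '; echo; done
```

```text
tcp_pos: [0.4671, -0.0363, 0.1387] force: [-0.4, -0.2, 0.8] 
tcp_pos: [0.4671, -0.0363, 0.1366] force: [-0.5, -0.6, 0.3] 
tcp_pos: [0.4671, -0.0363, 0.1346] force: [-0.5, 0.8, 0.1] 
tcp_pos: [0.467, -0.0362, 0.1325] force: [-0.6, 0.6, 0.6] 
tcp_pos: [0.467, -0.0362, 0.1306] force: [-0.7, -0.3, 0.1]
```

```bash
for i in 1 2 3 4 5; do python3 -m crank '[[[0,0,0],[0,-0.04,0.2],0],[[0,0,0],[0,0,0],0]]' | egrep 'tcp|force: \['|tr '\n' ' '; echo; done
python3 - <<'E'
from h import *
ringfit("top",365,251,15,28,th=60)
E
```

```text
tcp_pos: [0.4669, -0.0362, 0.1287] force: [-1.6, 0.4, 1.8] 
tcp_pos: [0.4668, -0.0362, 0.1266] force: [-3.0, 0.2, 5.8] 
tcp_pos: [0.4667, -0.0361, 0.1247] force: [-2.5, 0.3, 5.4] 
tcp_pos: [0.4668, -0.0361, 0.1241] force: [-4.8, 0.0, 12.3] 
tcp_pos: [0.4669, -0.0361, 0.1237] force: [-7.4, 0.9, 21.8] 
top ring [ 0.4866 -0.0508] radius 0.0521 98
```

Contact began at z≈0.129 and the hard stop came at z≈0.124, which matches the slot floor when shut. I'll ease the force and start turning about the fastener axis.

```bash
python3 -m crank '[[[0,0,0],[0,0.02,-0.08],0],[[0,0,0],[0,0,0],0]]'| egrep 'tcp|force: \['|tr '\n' ' '; python3 -m crank '[[[0,-1.66,7.82],[-0.347,-0.024,0],0],[[0,-1.66,7.82],[-0.347,-0.024,0],0],[[0,-1.66,7.82],[-0.347,-0.024,0],0],[[0,0,0],[0,0,0],0]]'
python3 -c "
from h import *
delta('R',248-24,12,.125);print(r.observe()['moment'])"
```

```text
tcp_pos: [0.4669, -0.0361, 0.1238] force: [-6.1, 0.0, 18.6] time: 11.6
tcp_pos: [0.4733, -0.0262, 0.1239]
ee_rot: [-0.372, 0.922, 0.099, -0.036]
force: [-5.1, 4.5, 16.4]
opening: 0.498
grasp_force: 9.4
goal [ 0.4734 -0.0283  0.1495] now [ 0.4733 -0.0262  0.1239] F [-5.1  4.5 16.4] open 0.5
shift now-frame cm [ 0.12  0.38 -2.54] turn deg [ 0.1  0.5 -0.1] phi now -136.2 q [-0.14  0.39 -0.09  1.26  0.14 -0.92]
tip now [ 0.4899 -0.0433  0.0993]
[0.94132873 1.00661697 0.04806633]
```

```bash
cat > st.py <<'E'
from h import *
import sys
side=sys.argv[1]; h=float(sys.argv[2]); s=r.observe(); M=R.from_quat(s["ee_rot"]).as_matrix(); phi=np.arctan2(M[1,0],M[0,0])
y=np.array([np.sin(phi),-np.cos(phi)])*(1 if side=='R' else -1); x=np.array([np.cos(phi),np.sin(phi)]); e=C[side]+h*y-s["tcp_pos"][:2]
print("t",round(s["time"],2),"phi",np.degrees(phi).round(1),"z",s["tcp_pos"][2].round(4),"err mm to circle: x",(e@x*1e3).round(1),"y",((e@y)*(1 if side=='R' else -1)*1e3).round(1),"F",s["force"].round(1),"Ftool",(M.T@s["force"]).round(1),"M",s["moment"].round(2),"gf",round(s["grasp_force"],1),"q6",s["joint_positions"][5].round(2))
E
python3 -m crank '[[[0,-1.66,7.82],[-0.3,0,0],0],[[0,-1.66,7.82],[-0.34,-0.024,0],0],[[0,0,0],[0,0,0],0]]'>/dev/null; python3 st.py R .0249
python3 -m crank '[[[0,-1.66,7.82],[-0.34,-0.024,0],0],[[0,-1.66,7.82],[-0.34,-0.024,0],0],[[0,0,0],[0,0,0],0]]'>/dev/null; python3 st.py R .0249
```

```text
t 11.9 phi -152.1 z 0.124 err mm to circle: x 1.5 y -0.9 F [-2.9  5.9 15.9] Ftool [ -0.3   9.8 -14.2] M [1.2  0.63 0.08] gf 8.7 q6 -0.66
t 12.2 phi -168.1 z 0.1241 err mm to circle: x 1.8 y -1.3 F [-1.8  6.  14.9] Ftool [  0.4   9.3 -13.2] M [1.23 0.35 0.07] gf 8.3 q6 -0.38
```

```bash
cat > sl.py <<'E'
from h import *
import sys
# slot edge direction seen in the wrist view: long straight edges inside the rotor, as world directions
c=vision.camera("wrist"); g=cv2.cvtColor(c["image"],cv2.COLOR_BGR2GRAY)
if len(sys.argv)>1: cv2.imwrite(sys.argv[1],c["image"])
L=cv2.createLineSegmentDetector().detect(g[150:400])[0][:,0]
for a in L:
    p,q=ray(c,a[0],a[1]+150,.133),ray(c,a[2],a[3]+150,.133); n=np.linalg.norm(q-p)
    if n>.018 and min(np.linalg.norm(p[:2]-C['R']),np.linalg.norm(p[:2]-C['L']))<.036 and min(np.linalg.norm(q[:2]-C['R']),np.linalg.norm(q[:2]-C['L']))<.036:
        print(a.round(0)+[0,150,0,150],"len mm",(n*1e3).round(0),"dir",np.degrees(np.arctan2(*(q-p)[1::-1])).round(0)%180)
E
python3 sl.py
```

```text
[228. 215. 255. 336.] len mm 53.0 dir 22.0
[183. 274. 170. 227.] len mm 19.0 dir 22.0
```

The slot now points at 22°, so the rotor is following about 10° behind the tool and is already past the jam angle at 0.93 rad. I'll continue.

```bash
python3 -m crank '[[[0,-1.66,7.82],[-0.34,0,0],0],[[0,-1.66,7.82],[-0.34,0,0],0],[[0,-1.66,7.82],[-0.34,0,0],0],[[0,0,0],[0,0,0],0]]'>/dev/null; python3 st.py R .0249; python3 sl.py
python3 -m crank '[[[0,-1.66,7.82],[-0.34,0,0],0],[[0,-1.66,7.82],[-0.34,0,0],0],[[0,0,0],[0,0,0],0]]'>/dev/null; python3 st.py R .0249; python3 sl.py
```

```text
t 12.65 phi 167.9 z 0.1242 err mm to circle: x 2.3 y -2.3 F [ 0.4  4.4 10.5] Ftool [ 0.4  6.6 -9.3] M [ 0.88 -0.35  0.01] gf 6.4 q6 0.04
[227. 239. 259. 330.] len mm 42.0 dir 4.0
[513. 284. 526. 241.] len mm 22.0 dir 160.0
[558. 285. 517. 285.] len mm 25.0 dir 72.0
[181. 279. 162. 231.] len mm 20.0 dir 3.0
[558. 278. 519. 278.] len mm 23.0 dir 72.0
t 13.0 phi 152.0 z 0.1243 err mm to circle: x 2.3 y -3.3 F [2.8 3.4 8.4] Ftool [-1.   6.1 -7.2] M [ 0.59 -0.66  0.03] gf 5.2 q6 0.33
[207. 212. 257. 314.] len mm 47.0 dir 174.0
[179. 282. 154. 236.] len mm 20.0 dir 174.0
```

```bash
python3 -m crank '[[[0,-1.66,7.82],[-0.34,-0.02,0.03],0],[[0,-1.66,7.82],[-0.34,-0.02,0.03],0],[[0,0,0],[0,0,0],0]]'>/dev/null; python3 st.py R .0249; python3 sl.py
python3 -m crank '[[[0,-1.66,7.82],[-0.34,-0.02,0],0],[[0,-1.66,7.82],[-0.34,-0.02,0],0],[[0,0,0],[0,0,0],0]]'>/dev/null; python3 st.py R .0249; python3 sl.py
```

```text
t 13.35 phi 136.0 z 0.1243 err mm to circle: x 2.1 y -4.1 F [4.2 2.1 9.9] Ftool [-1.6  6.5 -8.7] M [ 0.28 -0.74 -0.02] gf 5.7 q6 0.62
[193. 215. 261. 307.] len mm 47.0 dir 167.0
[175. 288. 141. 247.] len mm 20.0 dir 167.0
[178. 282. 147. 243.] len mm 19.0 dir 167.0
t 13.7 phi 120.0 z 0.1242 err mm to circle: x 1.0 y -4.4 F [1.3 1.2 9.5] Ftool [ 0.3  3.8 -8.9] M [ 0.08 -0.6  -0.03] gf 5.4 q6 0.92
[234. 271. 269. 298.] len mm 19.0 dir 167.0
```

```bash
python3 -m crank '[[[0,-1.66,7.82],[-0.34,-0.02,0],0],[[0,-1.66,7.82],[-0.34,-0.02,0],0],[[0,0,0],[0,0,0],0]]'>/dev/null; python3 st.py R .0249; python3 sl.py
```

```text
t 14.05 phi 103.9 z 0.1242 err mm to circle: x 0.3 y -3.8 F [ 0.9 -2.9 12.4] Ftool [ -3.1   2.9 -12. ] M [-0.44 -0.15 -0.02] gf 7.5 q6 1.22
[223. 264. 274. 284.] len mm 22.0 dir 166.0
[222. 311. 208. 363.] len mm 24.0 dir 88.0
```

The slot has stayed at 166° (90° from the cover edge) through 32° more of tool turn, so it is at the stop. I'll lift out and check.

```bash
python3 -m crank '[[[0,0,0],[0,0.1,-0.5],0],[[0,0,0],[0,0.2,-1],0],[[0,0,0],[0,0.2,-1],0],[[0,0,0],[0,0.3,-1.5],0],[[0,0,0],[0,0.4,-2],0],[[0,0,0],[0,0.4,-2],0],[[0,0,0],[0,0,0],0]]'|egrep 'tcp|force: \['; python3 st.py R .0249; python3 sl.py
python3 - <<'E'
from h import *
c=vision.camera("top"); g=cv2.cvtColor(c["image"],cv2.COLOR_BGR2GRAY)
# L slot after the cover closed
s=np.zeros_like(g); cv2.circle(s,(293,233),14,1,-1); ys,xs=np.nonzero((g<85)*s)
W=np.array([ray(c,x,y,.133)[:2] for x,y in zip(xs,ys)]); w,V=np.linalg.eigh(np.cov(W.T)); print(W.mean(0).round(4),np.degrees(np.arctan2(V[1,1],V[0,1])).round(1))
E
```

```text
tcp_pos: [0.5144, -0.0386, 0.2053]
force: [0.8, 0.3, 1.0]
t 14.8 phi 104.0 z 0.2053 err mm to circle: x -0.8 y -0.4 F [0.8 0.3 1. ] Ftool [ 0.1  1.  -0.8] M [-0.05  0.15 -0.02] gf 0.0 q6 1.21
[174. 194. 258. 231.] len mm 54.0 dir 166.0
[157. 221. 172. 192.] len mm 19.0 dir 73.0
[257. 194. 231. 175.] len mm 19.0 dir 156.0
[226. 281. 258. 259.] len mm 24.0 dir 46.0
[268. 224. 258. 194.] len mm 20.0 dir 122.0
[241. 259. 158. 225.] len mm 53.0 dir 166.0
[0.5326 0.1213] 72.7
```

```bash
sed -i 's/^OFF=.*/OFF=.0275; TIP=-.006/' h.py
python3 - <<'E'
from h import *
c=vision.camera("wrist"); p=ray(c,207.75,227.25,.133)
print(p.round(4)," L by 170 mm:",(p[:2]+.17*np.array([np.cos(np.radians(75.7)),np.sin(np.radians(75.7))])).round(4))
E
python3 -m crank '[[[6,0,0],[0,0,-1],0],[[6,0,0],[0,0,-1],0],[[0,0,-8.5],[0,0,-1],0],[[0,0,-8.5],[0,0,-1],0],[[0,0,-8.5],[0,0,0],0],[[0,0,-8.5],[0,0,0],0],[[0,0,-8.5],[0,0,0],0],[[0,0,-8.5],[0,0,0],0],[[0,0,-8.5],[0,0,0],0],[[0,0,-8.5],[0,0,0],0],[[0,0,-8.5],[0,0,0],0],[[0,0,-8.5],[0,0,0],0],[[0,0,-8.5],[0,0,0],0],[[0,0,-8.5],[0,0,0],0],[[0,0,-8.5],[0,0,0],0],[[0,0,-8.5],[0,0,0],0],[[0,0,-8.5],[0,0,0],0],[[0,0,-8.5],[0,0,0],0],[[0,0,-8.5],[0,0,0],0],[[0,0,-4],[0,0,0],0]]' >/dev/null
python3 -m crank '[[[6,0,0],[0,0,0],0],[[6,0,0],[0,0,0],0],[[0,0,0],[0,0,0],0]]'|egrep 'tcp|force: \['
python3 -c "
from h import *
delta('L',252.5,12,.19)"
```

```text
[ 0.4855 -0.0436  0.133 ]  L by 170 mm: [0.5275 0.1212]
tcp_pos: [0.5042, -0.0386, 0.2381]
force: [-1.0, 0.4, -0.7]
goal [0.5595 0.111  0.1898] now [ 0.5042 -0.0386  0.2381] F [-1.   0.4 -0.7] open 0.5
shift now-frame cm [-15.92   0.18   4.92] turn deg [0.4 0.1 0.1] phi now -107.4 q [-0.05  0.09 -0.17  1.11 -0.05 -1.32]
tip now [ 0.4773 -0.0302  0.2385]
```

```bash
python3 -m crank '[[[0,0,0],[-2,0,0],0],[[0,0,0],[-3,0,0],0],[[0,0,0],[-3,0,0],0],[[0,0,0],[-3,0,0],0],[[0,0,0],[-3,0,0],0],[[0,0,0],[-1.9,0,0],0],[[0,0,0],[0,0,1.5],0],[[0,0,0],[0,0,1.5],0],[[0,0,0],[0,0,0],0],[[0,0,0],[0,0,0],0]]'|egrep 'tcp|force: \['; sed -i 's/>.018/>.015/' sl.py
python3 sl.py; python3 -c "
from h import *
delta('L',252.5,12,.15)
c=vision.camera('wrist');T=np.linalg.inv(c['world_from_camera'])
for z in(.133,.124):
  p=T@np.r_[C['L'],z,1]; print('C at px',c['cx']-c['fx']*p[0]/p[2],c['cy']+c['fy']*p[1]/p[2])"
```

```text
tcp_pos: [0.5632, 0.1105, 0.2123]
force: [0.0, 0.9, 1.0]
[334. 257. 338. 179.] len mm 49.0 dir 72.0
[375. 182. 369. 267.] len mm 53.0 dir 72.0
[369. 276. 397. 263.] len mm 18.0 dir 14.0
[405. 214. 373. 221.] len mm 19.0 dir 0.0
[296. 213. 301. 243.] len mm 20.0 dir 82.0
[338. 177. 374. 178.] len mm 21.0 dir 162.0
goal [0.5595 0.111  0.1498] now [0.5635 0.1106 0.213 ] F [ 0.3 -0.3  0.1] open 0.5
shift now-frame cm [0.1  1.69 6.1 ] turn deg [ 0.   0.2 -0. ] phi now -107.5 q [ 0.25  0.25 -0.04  1.1  -0.11 -1.02]
tip now [0.5367 0.119  0.2132]
C at px 353.00006048906886 224.7375976285421
C at px 353.1723864801554 220.6584434805796
```

The left slot is seen at dir 72°, centred at about (354,222). My estimate projects to (353,225), so they agree within about 1 mm. I'll lower.

```bash
python3 -m crank '[[[0,0,0],[0.1,0.3,1.2],0],[[0,0,0],[0,0.34,1.2],0],[[0,0,0],[0,0.35,1.2],0],[[0,0,0],[0,0.35,1.2],0],[[0,0,0],[0,0.35,1.2],0],[[0,0,0],[0,0,0.1],0],[[0,0,0],[0,0,0],0],[[0,0,0],[0,0,0],0]]'|egrep 'tcp|force: \['
python3 sl.py; python3 -c "
from h import *
delta('L',252.5,12,.133)"
```

```text
tcp_pos: [0.56, 0.1112, 0.151]
force: [-0.2, 0.2, -0.5]
[319. 313. 324. 204.] len mm 54.0 dir 72.0
[297. 311. 329. 327.] len mm 17.0 dir 138.0
[268. 258. 283. 295.] len mm 20.0 dir 94.0
[374. 207. 369. 273.] len mm 31.0 dir 72.0
[335. 259. 350. 296.] len mm 19.0 dir 96.0
[367. 297. 348. 258.] len mm 21.0 dir 100.0
goal [0.5595 0.111  0.1328] now [0.5599 0.1111 0.1509] F [ 1.1 -0.9 -0.3] open 0.5
shift now-frame cm [0.03 0.41 1.76] turn deg [-0.1  0.3 -0. ] phi now -107.5 q [ 0.25  0.29 -0.16  0.94 -0.11 -1.02]
tip now [0.5331 0.1196 0.151 ]
```

```bash
python3 -m crank '[[[0,0,0],[0,0.14,0.6],0],[[0,0,0],[0,0.14,0.6],0],[[0,0,0],[0,0.1,0.4],0],[[0,0,0],[0,0,0],0]]'|egrep 'tcp|force: \['|tr '\n' ' '; echo
for i in 1 2 3; do python3 -m crank '[[[0,0,0],[0,0.05,0.2],0],[[0,0,0],[0,0,0],0]]' | egrep 'tcp|force: \['|tr '\n' ' '; echo; done; python3 st.py L .028
```

```text
tcp_pos: [0.5578, 0.111, 0.1319] force: [-0.1, -0.8, 0.8] 
tcp_pos: [0.5585, 0.1112, 0.1309] force: [0.4, 1.3, -1.0] 
tcp_pos: [0.5585, 0.1112, 0.1289] force: [-0.4, -0.1, -0.2] 
tcp_pos: [0.5583, 0.1112, 0.1267] force: [0.2, -0.7, -0.6] 
t 20.2 phi -107.5 z 0.1267 err mm to circle: x -0.2 y -1.1 F [ 0.2 -0.7 -0.6] Ftool [ 0.6 -0.2  0.7] M [0.06 0.19 0.04] gf 0.0 q6 -1.02
```

```bash
for i in 1 2 3; do python3 -m crank '[[[0,0,0],[0,0.03,0.15],0],[[0,0,0],[0,0,0],0]]' | egrep 'tcp|force: \['|tr '\n' ' '; echo; done; python3 st.py L .028
```

```text
tcp_pos: [0.5584, 0.1112, 0.1252] force: [0.2, -0.4, -0.7] 
tcp_pos: [0.5586, 0.1113, 0.1244] force: [-2.3, -0.6, 4.6] 
tcp_pos: [0.5587, 0.1113, 0.124] force: [-4.5, -0.6, 10.2] 
t 20.8 phi -107.4 z 0.124 err mm to circle: x -0.0 y -0.7 F [-4.5 -0.6 10.2] Ftool [  1.9   1.9 -10.8] M [-0.18  1.02 -0.07] gf 5.0 q6 -1.02
```

```bash
python3 -m crank '[[[0,1.66,7.82],[0.38,0.027,0.03],0],[[0,1.66,7.82],[0.38,0.027,0],0],[[0,1.66,7.82],[0.38,0.027,0],0],[[0,0,0],[0,0,0],0]]'>/dev/null; python3 st.py L .0275; python3 sl.py
python3 -m crank '[[[0,1.66,7.82],[0.38,0.027,0],0],[[0,1.66,7.82],[0.38,0.027,0],0],[[0,1.66,7.82],[0.38,0.027,0],0],[[0,0,0],[0,0,0],0]]'>/dev/null; python3 st.py L .0275; python3 sl.py
```

```text
t 21.2 phi -131.6 z 0.124 err mm to circle: x 1.3 y 0.9 F [-1.3 -0.4  9.4] Ftool [ 1.1 -1.3 -9.4] M [-0.12  0.36 -0.04] gf 4.7 q6 -0.58
[344. 361. 327. 310.] len mm 23.0 dir 67.0
[344. 214. 378. 295.] len mm 34.0 dir 73.0
[328. 310. 294. 232.] len mm 34.0 dir 72.0
[335. 259. 350. 297.] len mm 16.0 dir 72.0
[367. 297. 348. 258.] len mm 17.0 dir 76.0
t 21.65 phi -155.5 z 0.1238 err mm to circle: x 1.7 y -0.3 F [-2.1 -0.  11.6] Ftool [  1.8  -1.6 -11.5] M [ 0.18  0.52 -0.01] gf 6.7 q6 -0.14
[342. 359. 325. 293.] len mm 29.0 dir 40.0
[316. 217. 374. 282.] len mm 33.0 dir 67.0
[325. 296. 279. 245.] len mm 27.0 dir 67.0
[367. 297. 348. 258.] len mm 17.0 dir 52.0
[326. 309. 274. 251.] len mm 31.0 dir 67.0
```

```bash
python3 -m crank '[[[0,1.66,7.82],[0.4,0.027,0],0],[[0,1.66,7.82],[0.39,0.027,0],0],[[0,1.66,7.82],[0.39,0.027,0],0],[[0,0,0],[0,0,0],0]]'>/dev/null; python3 st.py L .0275; python3 sl.py
python3 -m crank '[[[0,1.66,7.82],[0.39,0.027,0],0],[[0,1.66,7.82],[0.39,0.027,0],0],[[0,1.66,7.82],[0.39,0.027,0],0],[[0,0,0],[0,0,0],0]]'>/dev/null; python3 st.py L .0275; python3 sl.py
```

```text
t 22.1 phi -179.5 z 0.1237 err mm to circle: x 1.2 y -1.5 F [-2.6  1.8 12. ] Ftool [  2.5  -0.7 -12.1] M [ 0.53  0.5  -0.03] gf 7.3 q6 0.28
[343. 360. 326. 299.] len mm 28.0 dir 16.0
[262. 317. 287. 343.] len mm 15.0 dir 45.0
[298. 224. 412. 308.] len mm 53.0 dir 56.0
[  6. 231.  27. 214.] len mm 16.0 dir 124.0
[326. 299. 272. 259.] len mm 26.0 dir 56.0
[335. 259. 350. 297.] len mm 16.0 dir 24.0
[328. 311. 266. 266.] len mm 30.0 dir 56.0
t 22.55 phi 156.5 z 0.1237 err mm to circle: x 0.6 y -1.8 F [-1.4  2.5 11.7] Ftool [  2.3  -0.6 -11.8] M [ 0.57  0.28 -0.05] gf 7.9 q6 0.69
[  8. 366.  53. 337.] len mm 37.0 dir 101.0
[  0. 285.  23. 353.] len mm 37.0 dir 165.0
[343. 362. 327. 301.] len mm 28.0 dir 173.0
[287. 233. 415. 297.] len mm 53.0 dir 42.0
[328. 300. 270. 271.] len mm 25.0 dir 42.0
[335. 259. 350. 296.] len mm 16.0 dir 0.0
[327. 311. 264. 278.] len mm 28.0 dir 42.0
```

The thin fingertip now lags by 65°, so it is starting to spin inside the slot. I'll lift out, realign with the slot, and re-enter off-centre so the finger cranks against the slot wall.

```bash
python3 -m crank '[[[0,0,0],[0,-0.2,-0.8],0],[[0,0,0],[0,-0.2,-1],0],[[0,0,0],[0,0,0],0],[[0,-1.7,-8],[-0.4,0.028,0],0],[[0,-1.7,-8],[-0.4,0.028,0],0],[[0,-1.7,-8],[-0.4,0.028,0],0],[[0,-1.7,-8],[-0.4,0.028,0],0],[[0,-1.7,-8],[-0.4,0.028,0],0],[[0,-1.7,-8],[-0.4,0.028,0],0],[[0,-1.7,-8],[-0.4,0.028,0],0],[[0,-1.7,-8],[-0.4,0.028,0],0],[[0,0,0],[0,0,0],0],[[0,0,0],[0,0,0],0]]'|egrep 'tcp|force: \['; python3 st.py L .028; python3 sl.py
```

```text
tcp_pos: [0.5506, 0.0986, 0.1392]
force: [0.6, 0.2, -0.2]
t 23.9 phi -138.1 z 0.1392 err mm to circle: x -0.6 y -0.5 F [ 0.6  0.2 -0.2] Ftool [-0.6 -0.2  0.3] M [ 0.16  0.14 -0.03] gf 0.0 q6 -0.46
[297. 330. 336. 346.] len mm 19.0 dir 114.0
[315. 328. 319. 213.] len mm 53.0 dir 42.0
[261. 272. 277. 310.] len mm 20.0 dir 64.0
[317. 210. 364. 210.] len mm 19.0 dir 134.0
[372. 215. 368. 275.] len mm 26.0 dir 42.0
[367. 297. 348. 258.] len mm 19.0 dir 69.0
[335. 259. 350. 297.] len mm 18.0 dir 65.0
```

```bash
python3 -m crank '[[[0,0,0],[1.0,0.1,0],0],[[0,0,0],[0,0,0],0],[[0,0,0],[0,0.1,0.5],0],[[0,0,0],[0,0.1,0.5],0],[[0,0,0],[0,0,0],0]]'|egrep 'tcp|force: \['
python3 -m crank '[[[0,0,0],[0,0.06,0.3],0],[[0,0,0],[0,0.05,0.25],0],[[0,0,0],[0,0,0],0]]'|egrep 'tcp|force: \['; python3 st.py L .028
```

```text
tcp_pos: [0.5423, 0.0927, 0.1277]
force: [0.2, -0.0, 0.2]
tcp_pos: [0.5433, 0.0929, 0.1241]
force: [-1.2, -0.3, 4.3]
t 24.75 phi -137.9 z 0.1241 err mm to circle: x -9.9 y -1.2 F [-1.2 -0.3  4.3] Ftool [ 1.1 -0.4 -4.3] M [0.08 0.48 0.02] gf 2.3 q6 -0.47
```

```bash
python3 -m crank '[[[0,1.66,7.82],[0.38,0.163,0],0],[[0,1.66,7.82],[0.38,0.163,-0.035],0],[[0,1.66,7.82],[0.38,0.163,-0.035],0],[[0,0,0],[0,0,0],0]]'>/dev/null; python3 st.py L .028; python3 sl.py
python3 -m crank '[[[0,1.66,7.82],[0.38,0.163,-0.035],0],[[0,1.66,7.82],[0.38,0.163,-0.035],0],[[0,1.66,7.82],[0.38,0.163,-0.035],0],[[0,0,0],[0,0,0],0]]'>/dev/null; python3 st.py L .028; python3 sl.py
```

```text
t 25.15 phi -162.0 z 0.1241 err mm to circle: x -9.9 y 0.2 F [-0.4 -4.1  6.9] Ftool [ 1.6 -5.1 -6. ] M [-0.64  0.2   0.06] gf 4.2 q6 -0.03
[254. 311. 281. 358.] len mm 24.0 dir 46.0
[326. 373. 306. 251.] len mm 54.0 dir 28.0
[  0. 159.  34. 160.] len mm 17.0 dir 108.0
[304. 327. 259. 308.] len mm 20.0 dir 89.0
[335. 259. 350. 297.] len mm 16.0 dir 41.0
[367. 297. 348. 258.] len mm 17.0 dir 46.0
t 25.6 phi 174.0 z 0.124 err mm to circle: x -10.1 y 0.2 F [-1.1 -3.1  6.5] Ftool [ 0.8 -4.5 -5.7] M [-0.6   0.16 -0.02] gf 4.5 q6 0.4
[267. 342. 302. 373.] len mm 20.0 dir 42.0
[  1. 248.   2. 282.] len mm 18.0 dir 163.0
[ 24. 289.  40. 268.] len mm 16.0 dir 130.0
[327. 373. 305. 252.] len mm 53.0 dir 5.0
[317. 340. 272. 338.] len mm 19.0 dir 89.0
[335. 259. 350. 296.] len mm 16.0 dir 17.0
[367. 297. 348. 258.] len mm 17.0 dir 22.0
```

Cranking works: the slot follows rigidly and is now at 5°, with about 20° left.

```bash
python3 -m crank '[[[0,1.66,7.82],[0.38,0.163,-0.03],0],[[0,1.66,7.82],[0.38,0.163,-0.03],0],[[0,0,0],[0,0,0],0]]'>/dev/null; python3 st.py L .028; python3 sl.py|grep 5[0-9].0
python3 -m crank '[[[0,0.83,3.91],[0.19,0.08,-0.015],0],[[0,0.83,3.91],[0.19,0.08,-0.015],0],[[0,0,0],[0,0,0],0]]'>/dev/null; python3 st.py L .028; python3 sl.py|grep 5[0-9].0
```

```text
t 25.95 phi 158.0 z 0.124 err mm to circle: x -10.2 y 0.3 F [-0.9 -3.1  8. ] Ftool [-0.4 -4.8 -7.2] M [-0.6   0.27  0.02] gf 4.8 q6 0.68
[329. 373. 305. 253.] len mm 53.0 dir 170.0
t 26.3 phi 150.1 z 0.124 err mm to circle: x -10.5 y 0.9 F [-2.9 -4.2  8.3] Ftool [ 0.4 -6.7 -7. ] M [-0.82  0.37  0.07] gf 5.7 q6 0.81
[333. 370. 303. 256.] len mm 51.0 dir 165.0
```

```bash
python3 -m crank '[[[0,0.83,3.91],[0.19,0.08,-0.015],0],[[0,0.83,3.91],[0.19,0.08,-0.015],0],[[0,0,0],[0,0,0],0]]'>/dev/null; python3 st.py L .028; python3 sl.py|egrep 'len mm (5|4)'
```

```text
t 26.65 phi 142.1 z 0.124 err mm to circle: x -11.0 y 2.6 F [-5.  -6.2 10.4] Ftool [  0.1 -10.   -8.5] M [-1.27  1.23  0.1 ] gf 8.1 q6 0.95
[345. 367. 301. 262.] len mm 48.0 dir 165.0
```

It's at the stop: still 165° with the side force rising. I'll relieve the side load, lift away and check both fasteners.

```bash
python3 -m crank '[[[0,0,0],[0,-0.3,0],0],[[0,0,0],[0,-0.2,-0.8],0],[[0,0,0],[0,-0.2,-1],0],[[0,0,0],[0,-0.4,-2],0],[[0,0,0],[0,-0.6,-3],0],[[0,0,0],[0,-0.6,-3],0],[[0,0,0],[0,0,0],0]]'|egrep 'tcp|force: \['; python3 sl.py|egrep 'len mm (5|4)'; python3 -c "
from h import *
s=r.observe();M=R.from_quat(s['ee_rot']).as_matrix();print((M.T@np.array([-.2,-.3,.05])*100).round(1))"
```

```text
tcp_pos: [0.508, 0.1034, 0.2284]
force: [-0.5, 0.6, -0.2]
[341. 258. 317. 200.] len mm 43.0 dir 166.0
[ -2.6 -36.2   2.3]
```

```bash
python3 -m crank '[[[0,0,0],[0,-2,0],0],[[0,0,0],[-0.3,-4,0.2],0],[[0,0,0],[-0.3,-4,0.2],0],[[0,0,0],[-0.3,-4,0.2],0],[[0,0,0],[-0.3,-4,0.2],0],[[0,0,0],[-0.3,-4,0.2],0],[[0,0,0],[-0.3,-4,0.2],0],[[0,0,0],[-0.3,-4,0.2],0],[[0,0,0],[-0.3,-4,0.2],0],[[0,0,0],[0,-2,0],0],[[0,0,0],[0,0,0],0],[[0,0,0],[0,0,0],0]]'|egrep 'time|tcp|force: \['
python3 - <<'E'
from h import *
c=vision.camera("top"); im=c["image"]; cv2.imwrite("pics/end.png",cv2.resize(im[110:310,215:455],None,fx=3,fy=3,interpolation=cv2.INTER_CUBIC))
g=cv2.cvtColor(im,cv2.COLOR_BGR2GRAY)
for u,v in((293,233),(365,251)):
    s=np.zeros_like(g); cv2.circle(s,(u,v),14,1,-1); ys,xs=np.nonzero((g<85)*s)
    W=np.array([ray(c,x,y,.133)[:2] for x,y in zip(xs,ys)]); w,V=np.linalg.eigh(np.cov(W.T)); print(W.mean(0).round(4),np.sqrt(12*w).round(3),np.degrees(np.arctan2(V[1,1],V[0,1])).round(1)%180)
E
```

```text
time: 28.65
tcp_pos: [0.3057, -0.1928, 0.2807]
force: [-0.1, 0.2, 0.3]
[0.5326 0.1209] [0.022 0.057] 165.4
[ 0.4903 -0.0437] [0.022 0.058] 166.2
```

View pics/end.png

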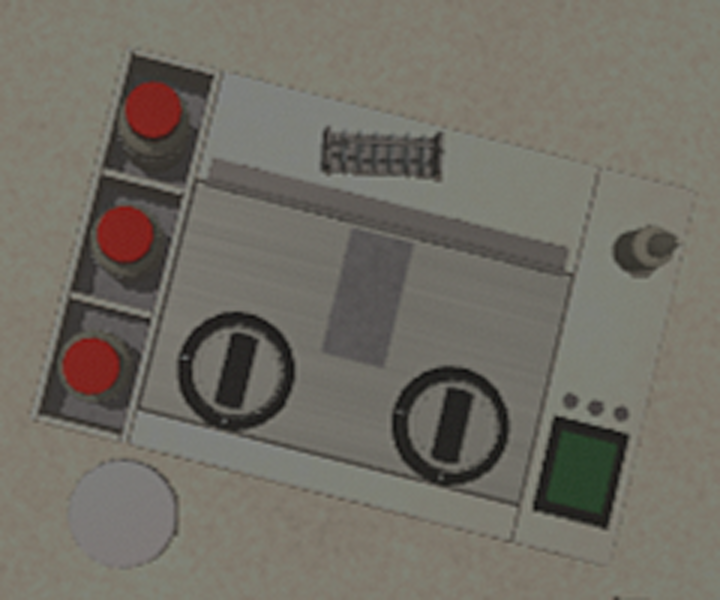

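The final top view shows both slots, at (237,370) and (453,424), at right angles to the cover's front edge. The cover is flush and the bottles, rack, dropper and dish are where they were.

```bash
python3 -c "
from workcell import r
print(r.hand_in())"
```

```text
the job is handed in; nothing more can be done
None
```

I turned both fasteners clockwise to their stops, and the cover stayed flush with the hand clear. I handed the job in at about 28.7 s of the 58 s; the verdict was not shown to me.

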